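# Check an accumulator's charge with a sprung gauge and set its valve

## Robot

A 7-joint arm with a two-finger parallel gripper is mounted at the origin on the work surface. World frame = base frame: x ahead of the robot, y to its left, z up, the work surface at z = 0. Lengths are in m, angles in rad, forces in N, time in s.
With the tool pointing down it reaches from about 0.425 to 0.95 m from the base axis. Payload 4.7 kg.
Tool frame: the origin (TCP) lies midway between the tips of the shut fingers; the grasp point (between the pads) lies 19 mm behind it (robot.grip_depth is the distance from the TCP to the grasp point, in m); z points along the fingers, x is the direction in which the jaws open and shut, and the axes are right-handed (so a half turn about z gives the same grasp; the last joint's range is limited). The gripper opens to 85 mm and grips with 20 to 120 N. Pads are 22 mm wide; open, the fingers measure 114 mm over their backs; the gripper's body (76 mm by 85 mm) begins 54 mm behind the grasp point. The pads swing forward as they close: fully open they stand 13 mm farther back than shut.
Start: joints at [-1.168, 0.469, -0.049, 1.532, 0.024, 1.141, -0.082], TCP at [0.282, 0.613, 0.231] pointing down, gripper open.
Joint ranges: [-2.59, 2.59], [-0.33, 1.99], [-1.39, 1.29], [0.1, 2.45], [-1.04, 4.18], [0.21, 1.99], [-2.66, 2.66]. Speed limits (rad/s): [2.57, 2.57, 3.14, 3.14, 3.14, 3.14, 3.14].

## Interface

Orientations are given as [roll, pitch, yaw] about the fixed x, y, z axes, in that order (R = Rz(yaw) Ry(pitch) Rx(roll)).
In Python, from cell import robot gives the robot as it stands.
- The arm moves only by the tool jog_arm, never from a script. Its argument "rows" is one flat list of numbers, 4 for each row, row after row: the shift along the tool's x, y, z in cm, then the turn about the tool's z in rad. In form: [tx, ty, tz, roll, tx, ty, tz, roll, ...]. A call has 1 to 20 rows; each row shifts and turns the commanded pose from where the row before left it, along the tool's axes as they then stand; what a row does not reach is not made up. A row lasts 1/8 s, in which the tool goes at most 62.5 mm and 10.7 degrees, less where a joint would pass 70% of its speed; a pose out of reach is approached as far as the arm can. A call with a gripper value outside its range is refused whole. "claw" is the finger opening in cm, from 0 to 8.54, set as the call begins (left out, the last holds). The fingers move at their own pace and stop on an object; "squeeze" is the grip in N (left out, the last holds). Time passes only in rows, so rows that do not move let the fingers close. It gives the time, the measured TCP pose, the force and the opening at its end, in the units of the state.
- robot.sense(): the state, without advancing time (a new reading comes with each control period).
- robot.read_camera(name): name is "scene" or "top" or "wrist"; returns a dict with "frame" (480x640x3 uint8, red, green, blue), "depth" (480x640 float32, m along the optical axis (not along the pixel's ray), 0 where there is no reading), "intrinsics" (3x3 intrinsics, pixels), "camera_from_world" (4x4, takes a point from world to camera coordinates); the wrist camera has in their place "mount" (4x4, takes a point from camera to tool coordinates, whose origin is the TCP and whose axes are the tool frame's). Camera axes: x right, y down, z forward; pixel columns grow to the right and rows downward; lengths in m; the calibration is good to about 2 mm. A picture is of the moment at which its call begins: read the wrist's pose just before it.
- robot.sign_off(): hands the job in, once; it reports no verdict.
Trained networks look in a picture, given as the dict that the camera call returned (one of the last four; its "shot" number tells which), for a name from the list of things; names that differ only in an ending like _2 or _b are one class to them, and where a whole thing is asked for, a point or a joint stands for the part that bears it (a point fixed in the world has none). Each returns a list of dicts, best first, with "conf" (0 to 1); they miss things now and then, are a little off and sometimes report something else, mostly with a low value. They report only what shows in the picture. A call takes as long as a camera call. They do not tell look-alikes from the thing itself.
- robot.find_in(picture, target): "at" ([x, y, z] in m, in the coordinates of the camera as it stood for that picture, good to about 4 mm: the middle of the surface that is visible of it).
The state is a dict: "t": time; "joint_pos": joint angles; "qd": joint speeds; "tau": joint torques, N m; "tcp_pos": TCP position; "orientation": TCP orientation; "contact_force": force on the tool from outside, world axes, zero at the start; "moment": the same for the moment, N m; "gripper_width": opening from 0.0 (shut) to 1.0 (fully open).
Only numpy, scipy, OpenCV 4.12 (cv2) and the standard library are available. Lean on these libraries where they do the work, as an engineer would, in place of code of your own. Each camera call takes 0.05 s, during which the arm holds its last target.

## Task

Take the sprung gauge from its plywood board, press it gently but fully home on the stem of the grey accumulator so that the gas pushes its rod out, then stand it upright back on the bare part of the board, rod left as it reads. Only after the reading throw the valve lever all the way: away from the robot if the black ring on the rod has come out of the barrel, towards the robot if it is still inside (at the mouth, either will do). Leave everything else where it lies.

Things in the scene. Friction and masses are not known exactly. Their poses are not given: they have to be found in the camera images.
- gauge: gauge, 0.45 kg, standing; origin: centre of its underside, z up, x along the barrel to the rod end. Round chuck z 0-44 mm, 46 mm across (56 at the foot), cavity 26 mm across (36 at the mouth), 24 deep, open below, a thin sprung probe on its axis; neck 22 mm across; black grip block 44 (x) x 26 (y), z 73-107 mm; level barrel 24 mm across at z 90, x -60 to 65 mm, steel rod at its +x end
- gauge_grip (a point): centre of the gauge's black grip block, 90 mm above its foot; axes as the gauge's. Pinch it across y (26 mm)
- gauge_seat (a point): ceiling of the chuck's cavity, on the gauge's axis 24 mm above its foot: it sits on the top of the stem when the gauge is fully home
- rod (a joint): how far the rod stands out (m), 0 at the start. Moves 2 mm per mm that the probe is pushed in; with the gauge fully home it comes out 0.010 to 0.042 by the hidden charge, and stays out (friction 0.6 N) when the gauge is taken off. The 6 mm black ring on it begins to show at 0.020 and is wholly out at 0.026; a 16 mm button ends the rod
- station: bolted-down steel plate 130 (x) x 320 (y) x 15 mm; origin: centre of its underside, x away from the robot. At y = +75 mm the grey accumulator, 104 mm across, 97 mm high, on top of it the upright brass stem: 22 mm across, 32 mm free height, hole 13 mm. At y = -85 mm the valve block (70 x 50 mm, top at z 40) with the lever
- stem_top (a point): centre of the stem's top rim, 135 mm above the bench; axes as the station's, z up. Seating the gauge's chuck takes 24 mm of the stem; the sprung probe resists with up to 6 N and then the ceiling meets the rim hard
- lever (a joint): valve lever (rad): 0 = fully towards the robot (station's -x), 0.6 = upright, 1.2 = fully away (+x). Starts near upright, stays where left, needs about 1 N at its ball. Pivot 37 mm above the bench over the valve block, axis the station's y; ball centre 100 mm from the pivot
- lever_tip (a point): centre of the lever's black ball, 26 mm across, on a bar 10 mm thick; about 137 mm above the bench when upright and 120 mm when thrown over
- board: the plywood board, fixed, 160 (x) x 180 (y) x 6 mm; origin at the centre of its underside. The gauge stands at about y = +30 mm on it, a spanner lies at about y = -55 mm
- dust_cap: steel dust cap, 34 mm across and 26 mm high, standing loose on the station's plate (origin: centre of its underside); leave it alone
- spanner: spanner, 140 mm long, lying on the plywood board beside the gauge (along its x); leave it alone
- screwdriver: screwdriver, 190 mm long, lying on the bench; leave it alone
- flat_bars: two flat steel bars, 260 mm long, lying behind the work; leave it alone
- oil_bottle: white bottle, 64 mm across, 170 mm high, standing behind the work; leave it alone
- vee_block: dark steel vee block, 70 x 60 x 55 mm; leave it alone
- hammer: hammer, 280 mm long, lying to the right; leave it alone
- parts_tray: steel tray, 160 x 220 x 40 mm, to the left; leave it alone
There are look-alikes about, which are no part of the job. Of the things that look like the gauge, the middle-sized one is meant.

How it is judged:
On the way:
1. the gauge is pressed fully home on the stem (cavity ceiling within 2 mm of the stem's rim, upright within 6 degrees), its rod pushed out, the lever not yet thrown (horizontal distance between gauge_seat and stem_top below 0.006 m and z of gauge_seat in the frame of stem_top below 0.002 m and angle between gauge's own z axis and vertical below 0.105 rad and value of joint rod above 0.006 m and value of joint lever between 0.3 and 0.9 rad), for 0.2 s.
At the end, for the whole second after the job is handed in: Gauge upright and still, flat on the board (centre within 60 mm in x, 70 mm in y of the board's), rod out over 6 mm; lever within 0.15 rad of its stop: away from the robot if the rod is out over 29 mm, towards it if under 20 mm, either side in between (x of gauge in the frame of board between -0.06 and 0.06 m and y of gauge in the frame of board between -0.07 and 0.07 m and z of gauge in the frame of board between 0.003 and 0.009 m and angle between gauge's own z axis and vertical below 0.06 rad and linear speed of gauge below 0.02 m/s and value of joint rod above 0.006 m and ((value of joint rod above 0.02 m and value of joint lever above 1.05 rad) or (value of joint rod below 0.029 m and value of joint lever below 0.15 rad))); the robot touches nothing.
It fails at once if the gauge and the station press on each other with more than 70 N (contact force between gauge and station above 70 N).
It fails at once if a bystander is moved by more than 30 mm (distance of any of dust_cap, spanner, screwdriver, flat_bars, oil_bottle, vee_block, hammer, parts_tray from where it was at the start of the episode above 0.03 m).
It also fails if it takes over 61 s, if anything falls off the work surface, if the arm or the gripper's body presses on something with over 40 N, if the wrist force passes 120 N, or if a joint passes its speed limit or range.

## Working session

There is one attempt and no reset: what is moved stays moved. The work goes in short steps, Python scripts to look and compute and a tool call to move; the robot and the scene stay as the last step left them, time stands still between calls to the robot, and variables do not carry over. Pictures are saved under pics/ and viewed, and the job is handed in when it is done.

Besides the shell and the picture viewer there is one more tool, called after "Emit:" in YAML: its name, and indented under it one key for each argument. jog_arm: Moves the arm, as the interface text tells. Its arguments: {"type":"object","properties":{"rows":{"type":"array"},"claw":{"type":"number"},"squeeze":{"type":"number"}},"required":["rows"]}

```bash
mkdir -p pics; ls
cat > h.py <<'E'
import numpy as np, cv2
from cell import robot
def save(p,n): cv2.imwrite('pics/'+n+'.png', p['frame'][:,:,::-1])
def w(p,c):
    T=np.linalg.inv(p['camera_from_world']); return (T@np.append(c,1))[:3]
def pix(p,c):
    K=p['intrinsics']; u=K@np.array(c); return u[:2]/u[2]
def cloud(p,T=None):
    d=p['depth'];K=p['intrinsics'];v,u=np.mgrid[:480,:640]
    c=np.stack([(u-K[0,2])/K[0,0]*d,(v-K[1,2])/K[1,1]*d,d],-1)
    if T is None: T=np.linalg.inv(p['camera_from_world'])
    return c@T[:3,:3].T+T[:3,3]
E
python3 - <<'E'
from h import *
s=robot.sense(); print({k:np.round(v,3) for k,v in s.items()})
for n in ['scene','top']:
    p=robot.read_camera(n); save(p,n+'0'); np.save(n+'0.npy',cloud(p))
    for t in ['gauge','gauge_grip','station','stem_top','lever_tip','board','dust_cap','spanner']:
        for r in robot.find_in(p,t)[:4]: print(n,t,round(r['conf'],2),np.round(w(p,r['at']),3),np.round(pix(p,r['at'])))
E
```

```text
pics
{'t': np.float64(0.0), 'joint_pos': array([-1.168,  0.469, -0.049,  1.534,  0.024,  1.141, -0.082]), 'qd': array([-0.001, -0.   , -0.001,  0.001, -0.   , -0.   ,  0.   ]), 'tau': array([ 0.0000e+00, -5.1030e+01, -4.7000e-02, -2.3771e+01,  1.1000e-02,
        7.0000e-03, -0.0000e+00]), 'tcp_pos': array([0.282, 0.613, 0.23 ]), 'orientation': array([3.142e+00, 2.000e-03, 1.139e+00]), 'contact_force': array([-0.247, -0.393, -0.259]), 'moment': array([ 0.005,  0.022, -0.011]), 'gripper_width': np.float64(1.003)}
scene gauge 0.95 [ 0.364 -0.147  0.125] [356. 148.]
scene gauge 0.89 [ 0.418 -0.338  0.063] [298. 130.]
scene gauge 0.84 [ 0.55  -0.137  0.097] [295. 191.]
scene gauge_grip 0.87 [ 0.416 -0.342  0.065] [298. 129.]
scene gauge_grip 0.81 [ 0.549 -0.138  0.094] [296. 191.]
scene gauge_grip 0.73 [ 0.361 -0.148  0.124] [356. 148.]
scene station 0.88 [0.548 0.219 0.016] [384. 316.]
scene stem_top 0.71 [0.546 0.221 0.016] [385. 316.]
scene lever_tip 0.52 [0.544 0.1   0.137] [356. 248.]
scene lever_tip 0.42 [ 0.551 -0.14   0.096] [295. 190.]
scene board 0.87 [ 0.59  -0.157  0.008] [28
[... 180 characters left out ...]
[ 0.406 -0.339  0.072] [449. 306.]
top gauge 0.56 [ 0.543 -0.146  0.106] [374. 253.]
top gauge_grip 0.94 [ 0.408 -0.338  0.071] [449. 305.]
top gauge_grip 0.93 [ 0.34  -0.156  0.14 ] [384. 334.]
top gauge_grip 0.64 [ 0.542 -0.142  0.108] [373. 253.]
top station 0.86 [0.526 0.186 0.015] [248. 266.]
top station 0.46 [0.425 0.002 0.025] [316. 302.]
top stem_top 0.63 [0.524 0.184 0.016] [249. 267.]
top lever_tip 0.61 [0.534 0.093 0.144] [279. 256.]
top lever_tip 0.57 [0.572 0.17  0.041] [253. 248.]
top board 0.59 [ 0.563 -0.19   0.005] [385. 251.]
top dust_cap 0.7 [0.532 0.095 0.145] [279. 257.]
top dust_cap 0.67 [0.571 0.171 0.038] [252. 249.]
top spanner 0.91 [ 0.551 -0.24   0.009] [403. 254.]
```

View pics/scene0.png

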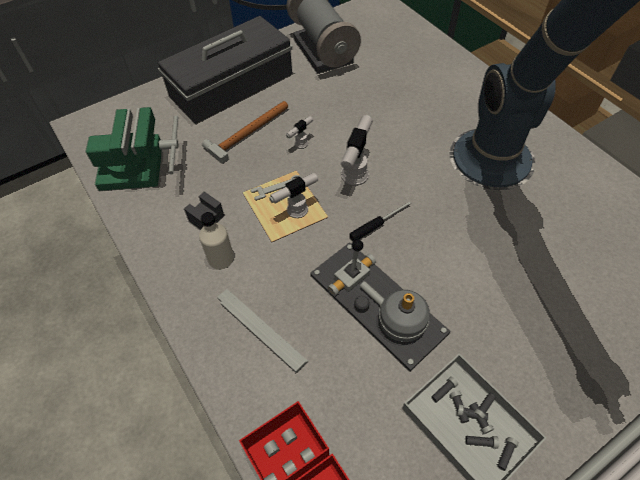

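View pics/top0.png

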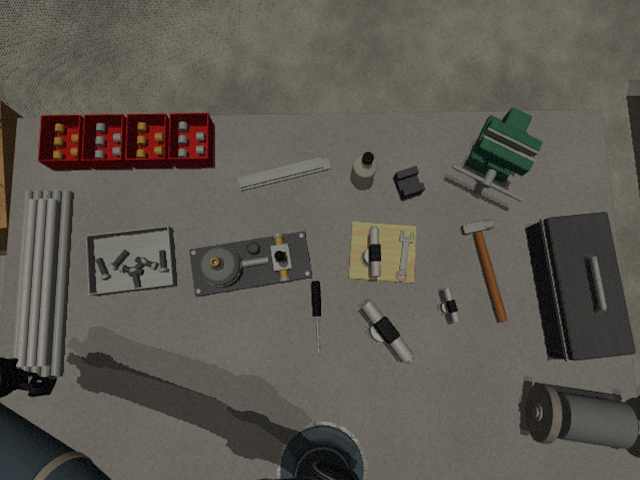

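Candidates for the gauge in the scene picture: (356,148) is large, (295,191) stands on the board and is middle-sized, (298,130) is small. I choose the one on the board at (295,191), top picture (374,253).

Run:
```python
from h import *
a=cv2.imread('pics/scene0.png')[150:250,230:340]; b=cv2.imread('pics/top0.png')[210:300,340:430]
c=cv2.imread('pics/scene0.png')[230:370,305:455]
r=lambda i:cv2.resize(i,(390,390),interpolation=cv2.INTER_CUBIC)
cv2.imwrite('pics/crop0.png',np.hstack([r(a),r(b)]))
for n in ['scene0','top0']:
    P=np.load(n+'.npy').reshape(-1,3)
    def reg(x0,x1,y0,y1,z0,z1,l):
        m=(P[:,0]>x0)&(P[:,0]<x1)&(P[:,1]>y0)&(P[:,1]<y1)&(P[:,2]>z0)&(P[:,2]<z1);q=P[m]
        if len(q)<3: print(n,l,len(q));return
        print(n,l,len(q),q.mean(0).round(4),q.min(0).round(3),q.max(0).round(3))
        return q
    reg(.48,.6,.2,.34,.12,.15,'stem')
    reg(.48,.6,.15,.34,.08,.104,'acc top')
    reg(.45,.62,.05,.14,.12,.17,'ball')
    q=reg(.45,.65,-.2,-.1,.08,.13,'barrel')
    if q is not None:
        cc=np.cov(q[:,:2].T);e,v=np.linalg.eigh(cc);print(v[:,1],np.ptp((q[:,:2]-q[:,:2].mean(0))@v[:,1]))
```

```text
scene0 stem 120 [0.5284 0.2557 0.1308] [0.517 0.245 0.12 ] [0.539 0.266 0.139]
scene0 acc top 1332 [0.5345 0.2609 0.0917] [0.481 0.206 0.08 ] [0.578 0.305 0.104]
scene0 ball 115 [0.5416 0.0984 0.1437] [0.528 0.085 0.12 ] [0.552 0.108 0.152]
scene0 barrel 615 [ 0.5526 -0.1427  0.105 ] [ 0.486 -0.162  0.08 ] [ 0.617 -0.132  0.121]
[-0.99998946  0.00459074] 0.1311523997988793
top0 stem 62 [0.5239 0.254  0.1314] [0.514 0.244 0.12 ] [0.534 0.264 0.14 ]
top0 acc top 986 [0.5233 0.252  0.0912] [0.481 0.208 0.08 ] [0.573 0.303 0.104]
top0 ball 85 [0.5348 0.0946 0.1444] [0.524 0.084 0.134] [0.547 0.106 0.152]
top0 barrel 503 [ 0.5458 -0.1466  0.1071] [ 0.483 -0.161  0.081] [ 0.613 -0.135  0.118]
[-0.99999938 -0.00111201] 0.12995574463240858
```

View pics/crop0.png

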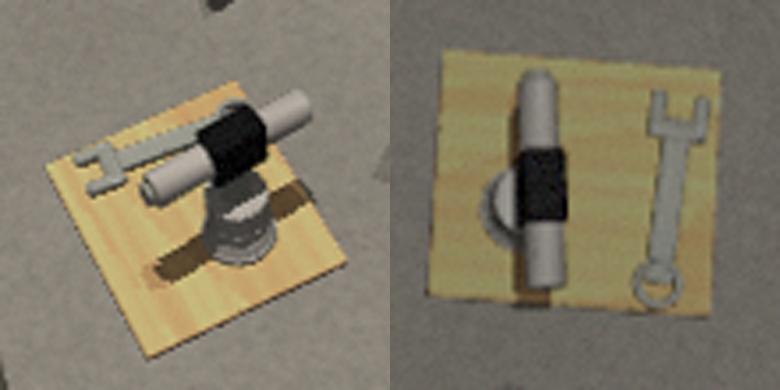

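The crop confirms the choice. The middle-sized gauge has its barrel along world x, with the rod button at the far (+x) end, and the spanner lies to its right. I'm moving above it.

Emit:
jog_arm:
  rows: [-3.62,3.48,-0.3,0,-3.62,3.48,-0.3,0,-3.62,3.48,-0.3,0,-3.62,3.48,-0.3,0,-3.62,3.48,-0.3,0,-3.62,3.48,-0.3,0,-3.62,3.48,-0.3,0,-3.62,3.48,-0.3,0,-3.62,3.48,-0.3,0,-3.62,3.48,-0.3,0,-3.62,3.48,-0.3,0,-3.62,3.48,-0.3,0,-3.62,3.48,-0.3,0,-3.62,3.48,-0.3,0,-3.62,3.48,-0.3,0,-3.62,3.48,-0.3,0,0,0,0,-0.144,0,0,0,-0.144,0,0,0,-0.144,0,0,0,0]
  claw: 8.5

```text
t: 3.4
tcp_pos: [0.5457, -0.1461, 0.2794]
orientation: [3.141, -0.0, 1.569]
contact_force: [-0.2, -0.6, 0.2]
gripper_width: 0.993
```

```bash
cat >> h.py <<'E'
from scipy.spatial.transform import Rotation as Ro
def wT(s,p):
    T=np.eye(4);T[:3,:3]=Ro.from_euler('xyz',s['orientation']).as_matrix();T[:3,3]=s['tcp_pos'];return T@p['mount']
def st():
    s=robot.sense(); print('t',round(float(s['t']),2),'tcp',np.round(s['tcp_pos'],4),'ori',np.round(s['orientation'],4),'F',np.round(s['contact_force'],1),'M',np.round(s['moment'],2),'w',round(float(s['gripper_width']),3)); return s
E
python3 - <<'E'
from h import *
s=st();print(s['joint_pos'].round(2)); p=robot.read_camera('wrist'); save(p,'w1'); T=wT(s,p)
print(p['mount'].round(3))
np.save('w1.npy',cloud(p,T))
for t in ['gauge','gauge_grip','board','spanner']:
    for r in robot.find_in(p,t)[:3]: print(t,round(r['conf'],2),(T@np.append(r['at'],1))[:3].round(4),pix(p,r['at']).round())
P=np.load('w1.npy');g=P.reshape(-1,3)
m=(g[:,2]>.07)&(g[:,2]<.14);q=g[m];print(len(q),q.min(0),q.max(0))
E
```

```text
t 3.4 tcp [ 0.5457 -0.1461  0.2794] ori [ 3.1414e+00 -2.0000e-04  1.5693e+00] F [-0.2 -0.6  0.2] M [-0.02 -0.01 -0.03] w 0.993
[-0.11  0.25  0.36  1.76 -0.1   1.15  1.85]
[[ 1.     0.     0.001  0.001]
 [-0.     0.953  0.303 -0.078]
 [-0.001 -0.303  0.953 -0.143]
 [ 0.     0.     0.     1.   ]]
gauge 0.85 [ 0.5396 -0.1488  0.1013] [318. 210.]
gauge 0.73 [ 0.4083 -0.337   0.0663] [121.  68.]
gauge 0.7 [ 0.3822 -0.1422  0.1334] [325.  13.]
gauge_grip 0.95 [ 0.5347 -0.1478  0.1081] [319. 207.]
gauge_grip 0.81 [ 0.3839 -0.1456  0.1329] [321.  16.]
gauge_grip 0.78 [ 0.4081 -0.3372  0.0689] [120.  68.]
board 0.89 [ 0.5551 -0.1877  0.0059] [288. 206.]
board 0.71 [0.5365 0.1047 0.0164] [526. 192.]
spanner 0.95 [ 0.5462 -0.2394  0.016 ] [245. 200.]
13226 [ 0.35662871 -0.51328574  0.07000304] [0.86322336 0.28763004 0.13999711]
```

View pics/w1.png

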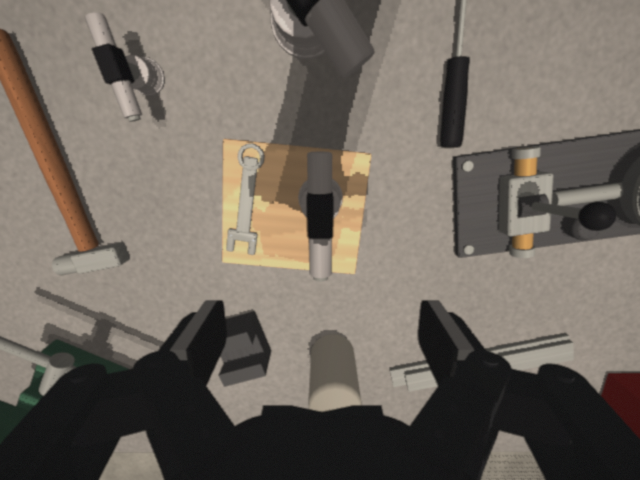

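The wrist picture shows the gauge barrel upright in the image at columns 308-332, rows 150-278, with its black block at (320,215). The large look-alike is at (330,30) and the small one at (113,65).

Run:
```python
from h import *
P=np.load('w1.npy');im=cv2.imread('pics/w1.png')
R=(slice(140,290),slice(290,350))
g=P[R].reshape(-1,3);c=im[R].reshape(-1,3)
m=(g[:,2]>.08)&(g[:,2]<.13);q=g[m];print(len(q),q.min(0),q.max(0),q.mean(0))
e,v=np.linalg.eigh(np.cov(q[:,:2].T));print(v[:,1])
k=m&(c.max(1)<45)&(g[:,2]>.1);b=g[k];print('blk',len(b),np.percentile(b,[1,50,99],axis=0).round(4))
# side edges y per x bin
for x in np.arange(.47,.62,.015):
    s=q[abs(q[:,0]-x)<.0075]
    if len(s)>5: print(round(x,3),s[:,1].min().round(4),s[:,1].max().round(4),s[:,2].max().round(4),len(s))
# chuck: z .04-.06 points
m2=(g[:,2]>.035)&(g[:,2]<.056);print('chuck',m2.sum(),g[m2].min(0),g[m2].max(0))
# board corners: wooden color
hsv=cv2.cvtColor(im,cv2.COLOR_BGR2HSV)
w=(hsv[...,1]>70)&(hsv[...,0]>10)&(hsv[...,0]<30);w[:130]=0;w[285:]=0;w[:,:210]=0;w[:,385:]=0
cn=max(cv2.findContours(w.astype('u1'),0,2)[0],key=cv2.contourArea);
bx=cv2.boxPoints(cv2.minAreaRect(cn));print(bx)
for u in bx:
    uu=np.clip(u.round().astype(int),0,[639,479]);print(P[uu[1],uu[0]].round(4))
```

```text
3163 [ 0.4842168  -0.16015656  0.08218786] [ 0.61503112 -0.13436683  0.11553634] [ 0.54313519 -0.1472545   0.10800792]
[-0.99997506 -0.00706318]
blk 1087 [[ 0.5224 -0.1588  0.1088]
 [ 0.5415 -0.1467  0.113 ]
 [ 0.5635 -0.1353  0.1148]]
0.485 -0.1588 -0.1361 0.1089 241
0.5 -0.1591 -0.136 0.1094 403
0.515 -0.1594 -0.1359 0.1106 412
0.53 -0.16 -0.1344 0.1154 447
0.545 -0.1602 -0.1351 0.1153 414
0.56 -0.1593 -0.135 0.1155 333
0.575 -0.1591 -0.1354 0.1096 319
0.59 -0.1582 -0.1353 0.1093 313
0.605 -0.1584 -0.1352 0.109 256
0.62 -0.1542 -0.1395 0.1046 25
chuck 293 [ 0.52612846 -0.16957874  0.03567181] [ 0.56060831 -0.1251981   0.05259152]
[[211.56343 260.99033]
 [223.1075  137.85384]
 [371.305   151.74734]
 [359.76093 274.88385]]
[ 0.6321 -0.2931  0.0009]
[ 4.732e-01 -2.641e-01 -1.000e-04]
[ 0.4898 -0.0843 -0.0009]
[ 0.6538 -0.0923 -0.0011]
```

Emit:
jog_arm:
  rows: [-0.12,-0.27,4,-0.008,0,0,5,0,0,0,5,0,0,0,4,0,0,0,2.2,0,0,0,0,0,0,0,0,0]
  claw: 6

```text
t: 4.53
tcp_pos: [0.544, -0.1474, 0.0783]
orientation: [3.14, 0.0, 1.579]
contact_force: [0.1, -0.2, 0.6]
gripper_width: 0.7
```

Emit:
jog_arm:
  rows: [0,0,0,0,0,0,0,0,0,0,0,0,0,0,0,0,0,0,0,0,0,0,0,0]
  claw: 0
  squeeze: 70

```text
t: 5.28
tcp_pos: [0.5438, -0.1475, 0.0784]
orientation: [3.14, 0.0, 1.579]
contact_force: [-0.8, 0.2, 5.8]
gripper_width: 0.295
```

Run:
```python
from h import *
s=st()
for n in ['scene','wrist']:
    p=robot.read_camera(n); save(p,n+'2')
a=cv2.imread('pics/scene2.png')[100:260,200:420]
cv2.imwrite('pics/c2.png',np.hstack([cv2.resize(a,(440,320)),cv2.resize(cv2.imread('pics/wrist2.png'),(360,320))]))
```

```text
t 5.28 tcp [ 0.5438 -0.1475  0.0784] ori [3.1397e+00 1.0000e-04 1.5788e+00] F [-0.8  0.2  5.8] M [0.1  0.23 0.02] w 0.295
```

View pics/c2.png

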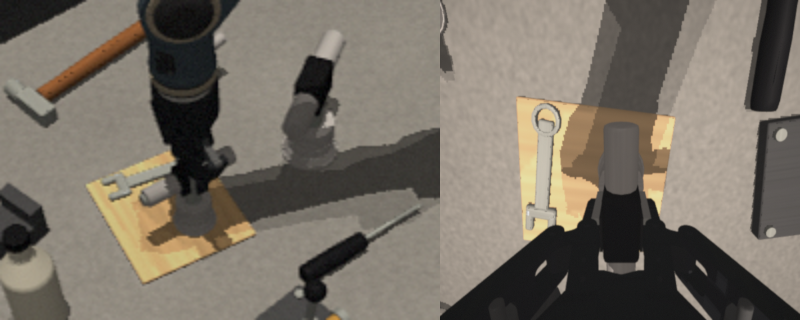

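The gauge is gripped at 25 mm across its block, as expected. I'm lifting it and moving beside the stem to look.

Emit:
jog_arm:
  rows: [0,0,-1,0,0,0,-4,0,0,0,-5,0,0,0,-5,0,0,0,-5,0,3,0,0,0,4.4,-0.4,0,0,4.4,-0.4,0,0,4.4,-0.4,0,0,4.4,-0.4,0,0,4.4,-0.4,0,0,4.2,-0.4,0,0,2,0,0,0,0,0,0,0,0,0,0,0]

```text
t: 7.25
tcp_pos: [0.5166, 0.1624, 0.2769]
orientation: [-3.141, 0.002, 1.576]
contact_force: [-0.0, -1.2, -4.7]
gripper_width: 0.294
```

Run:
```python
from h import *
s=st(); p=robot.read_camera('wrist'); save(p,'w3'); T=wT(s,p)
P=cloud(p,T);np.save('w3.npy',P)
for t in ['gauge','station','stem_top','lever_tip','dust_cap']:
    for r in robot.find_in(p,t)[:2]: print(t,round(r['conf'],2),(T@np.append(r['at'],1))[:3].round(4),pix(p,r['at']).round())
g=P.reshape(-1,3)
m=(abs(g[:,0]-.527)<.05)&(abs(g[:,1]-.255)<.04)&(g[:,2]>.127)&(g[:,2]<.145);q=g[m];print(len(q),q.min(0),q.max(0),q.mean(0), np.median(q[:,2]))
m=(abs(g[:,0]-.527)<.07)&(abs(g[:,1]-.255)<.07)&(g[:,2]>.05)&(g[:,2]<.1);q=g[m];print('acc',len(q),q.min(0),q.max(0))
```

```text
t 7.25 tcp [0.5166 0.1624 0.2769] ori [-3.1409e+00  1.7000e-03  1.5764e+00] F [-0.  -1.2 -4.7] M [-0.01 -0.04 -0.06] w 0.294
gauge 0.78 [0.4991 0.1644 0.3037] [325. 298.]
gauge 0.57 [ 0.3585 -0.1353  0.0328] [33. 50.]
station 0.74 [0.5143 0.2131 0.0325] [364. 201.]
stem_top 0.76 [0.5173 0.2195 0.0428] [371. 206.]
lever_tip 0.82 [0.5365 0.0985 0.1428] [248. 250.]
lever_tip 0.25 [0.5146 0.2123 0.0374] [364. 202.]
dust_cap 0.24 [0.4982 0.1615 0.3128] [317. 307.]
396 [0.51477266 0.24486366 0.12702766] [0.53594042 0.26628078 0.13717589] [0.52503304 0.2548996  0.13362541] 0.1344868397175231
acc 6630 [0.47251823 0.20247415 0.05039256] [0.57691544 0.3065179  0.0994805 ]
```

View pics/w3.png

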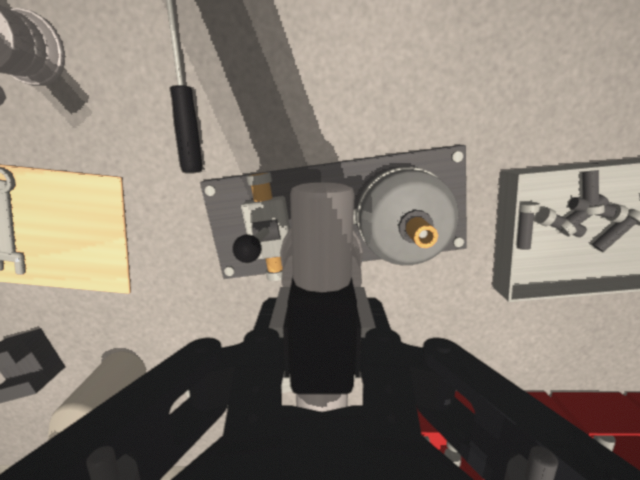

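The picture shows the brass stem at (425,236) and the lever ball at (247,248). The stem top measures (0.525, 0.2555, 0.135).

Emit:
jog_arm:
  rows: [2,0.25,0,0,3,0.25,0,0,3,0.25,0,0,1.29,0.24,0,0,0,0,2,0,0,0,2.4,0,0,0,1.5,0,0,0,0.5,0,0,0,0,0,0,0,0,0]

```text
t: 8.8
tcp_pos: [0.5263, 0.2578, 0.2143]
orientation: [3.14, -0.001, 1.579]
contact_force: [0.2, 0.2, -4.4]
gripper_width: 0.295
```

Run:
```python
from h import *
s=st(); p=robot.read_camera('scene'); save(p,'s4')
q=robot.read_camera('wrist'); save(q,'w4')
a=p['frame'][230:370,310:470,::-1]
cv2.imwrite('pics/c4.png',np.hstack([cv2.resize(a,(480,420),interpolation=2),cv2.resize(q['frame'][:,:,::-1],(320,420))]))
c=cloud(p);sel=c[230:370,310:470].reshape(-1,3)
m=(abs(sel[:,0]-.525)<.04)&(abs(sel[:,1]-.255)<.04)
for z in np.arange(.105,.24,.008):
    k=m&(abs(sel[:,2]-z)<.004);r=sel[k]
    if len(r)>4: print(round(z,3),len(r),r.min(0).round(3),r.max(0).round(3))
```

```text
t 8.8 tcp [0.5263 0.2578 0.2143] ori [ 3.1399e+00 -1.0000e-03  1.5789e+00] F [ 0.2  0.2 -4.4] M [ 0.02  0.03 -0.03] w 0.295
0.105 52 [0.524 0.246 0.101] [0.547 0.272 0.107]
0.145 58 [0.504 0.243 0.143] [0.556 0.285 0.149]
0.153 104 [0.508 0.241 0.149] [0.555 0.285 0.157]
0.161 53 [0.516 0.247 0.157] [0.552 0.28  0.165]
0.169 40 [0.52  0.249 0.165] [0.551 0.28  0.173]
0.177 42 [0.517 0.251 0.173] [0.551 0.281 0.181]
0.185 153 [0.511 0.252 0.181] [0.552 0.281 0.189]
0.193 23 [0.521 0.258 0.189] [0.544 0.278 0.197]
0.201 7 [0.531 0.264 0.197] [0.537 0.268 0.203]
0.217 11 [0.534 0.266 0.216] [0.549 0.277 0.221]
0.225 32 [0.523 0.233 0.222] [0.56  0.284 0.229]
0.233 52 [0.489 0.233 0.229] [0.565 0.284 0.237]
```

View pics/c4.png

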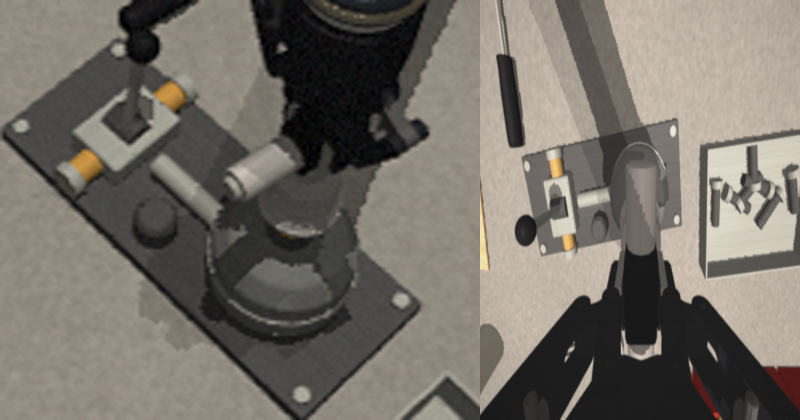

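Emit:
jog_arm:
  rows: [-0.24,0,0,0,0,0,0,0,0,0,0.5,0,0,0,0.5,0,0,0,0.3,0,0,0,0,0,0,0,0,0]

```text
t: 9.78
tcp_pos: [0.5258, 0.2553, 0.2004]
orientation: [3.141, -0.0, 1.579]
contact_force: [-0.0, 0.1, -4.9]
gripper_width: 0.3
```

Emit:
jog_arm:
  rows: [0,0,0.3,0,0,0,0.3,0,0,0,0.2,0,0,0,0,0]

```text
t: 10.28
tcp_pos: [0.5256, 0.2552, 0.1923]
orientation: [-3.141, 0.0, 1.579]
contact_force: [-0.5, 0.1, -3.6]
gripper_width: 0.296
```

Emit:
jog_arm:
  rows: [0,0,0.2,0,0,0,0.2,0,0,0,0.1,0,0,0,0,0]

```text
t: 10.78
tcp_pos: [0.5257, 0.2552, 0.1873]
orientation: [3.142, -0.0, 1.579]
contact_force: [-0.2, -0.2, -2.8]
gripper_width: 0.294
```

Emit:
jog_arm:
  rows: [0,0,0.1,0,0,0,0.1,0,0,0,0.1,0,0,0,0,0]

```text
t: 11.28
tcp_pos: [0.5257, 0.2552, 0.1842]
orientation: [-3.142, -0.0, 1.579]
contact_force: [-1.2, -0.3, -1.9]
gripper_width: 0.294
```

Emit:
jog_arm:
  rows: [0,0,0.05,0,0,0,0.05,0,0,0,0,0]

```text
t: 11.65
tcp_pos: [0.5257, 0.2552, 0.1835]
orientation: [3.141, -0.0, 1.579]
contact_force: [-1.3, -1.2, -0.3]
gripper_width: 0.295
```

Emit:
jog_arm:
  rows: [0,0,0.05,0,0,0,0.05,0,0,0,0,0]

```text
t: 12.02
tcp_pos: [0.5258, 0.2552, 0.1834]
orientation: [3.141, -0.0, 1.579]
contact_force: [-2.4, -2.2, 5.9]
gripper_width: 0.296
```

Emit:
jog_arm:
  rows: [0,0,0.05,0,0,0,0.05,0,0,0,0,0]

```text
t: 12.4
tcp_pos: [0.5258, 0.2552, 0.1833]
orientation: [3.141, -0.001, 1.579]
contact_force: [-4.4, -2.8, 11.6]
gripper_width: 0.291
```

The gauge stops hard at the predicted height, with about 16 N of contact. I'll hold it there and look at the rod.

Emit:
jog_arm:
  rows: [0,0,0.04,0,0,0,0,0,0,0,0,0,0,0,0,0]

```text
t: 12.9
tcp_pos: [0.5259, 0.2552, 0.1833]
orientation: [3.141, -0.001, 1.579]
contact_force: [-5.7, -2.9, 12.3]
gripper_width: 0.297
```

Run:
```python
from h import *
s=st(); p=robot.read_camera('scene'); save(p,'s5')
a=p['frame'][250:350,330:450,::-1]
cv2.imwrite('pics/c5.png',cv2.resize(a,(720,600),interpolation=2))
```

```text
t 12.9 tcp [0.5259 0.2552 0.1833] ori [ 3.1409e+00 -9.0000e-04  1.5788e+00] F [-5.7 -2.9 12.3] M [-0.79  1.48  0.  ] w 0.297
```

View pics/c5.png

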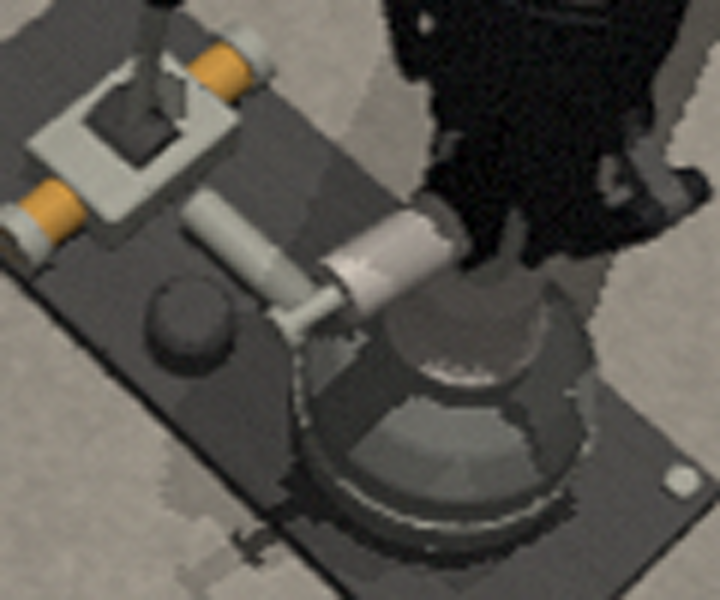

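The rod is out by roughly 15-20 mm, its tip at crop (285,320), and I see no black ring yet. I'll lift off and carry it back above its old place.

Emit:
jog_arm:
  rows: [0,0,-0.5,0,0,0,-1,0,0,0,-1.5,0,0,0,-3,0,0,0,-3.4,0,-2,0,0,0,-4,0.15,0,0,-4.5,0.18,0,0,-4.5,0.18,0,0,-4.5,0.18,0,0,-4.5,0.18,0,0,-4.5,0.18,0,0,-4.5,0.18,0,0,-4.5,0.18,0,0,-2.78,0.07,0,0,0,0,0,0,0,0,0,0,0,0,0,0]

```text
t: 15.2
tcp_pos: [0.5433, -0.1464, 0.2742]
orientation: [-3.14, -0.001, 1.581]
contact_force: [-0.3, -0.3, -4.3]
gripper_width: 0.3
```

Run:
```python
from h import *
s=st(); p=robot.read_camera('scene'); save(p,'s6')
a=p['frame'][100:220,230:374,::-1]
cv2.imwrite('pics/c6.png',cv2.resize(a,(720,600),interpolation=2))
```

```text
t 15.2 tcp [ 0.5433 -0.1464  0.2742] ori [-3.1404e+00 -8.0000e-04  1.5807e+00] F [-0.3 -0.3 -4.3] M [-0.01  0.04  0.01] w 0.3
```

View pics/c6.png

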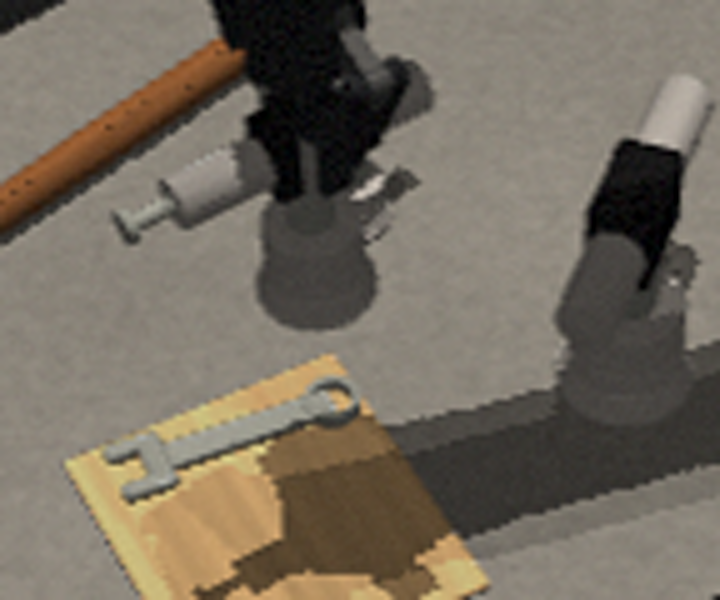

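The gauge hangs upright with its rod out, and the bare rod shows no black ring (crop 150,213). Lowering.

Emit:
jog_arm:
  rows: [-0.1,0.05,3,0,0,0,5,0,0,0,5,0,0,0,4,0,0,0,1.5,0,0,0,0.5,0,0,0,0,0,0,0,0,0]

```text
t: 16.25
tcp_pos: [0.5455, -0.1487, 0.0864]
orientation: [3.138, 0.0, 1.579]
contact_force: [0.1, -0.7, -5.5]
gripper_width: 0.292
```

Emit:
jog_arm:
  rows: [0,0,0.3,0,0,0,0.2,0,0,0,0,0]

```text
t: 16.62
tcp_pos: [0.5441, -0.1484, 0.0797]
orientation: [-3.141, -0.0, 1.579]
contact_force: [0.5, -0.0, -5.8]
gripper_width: 0.291
```

Emit:
jog_arm:
  rows: [0,0,0.1,0,0,0,0.1,0,0,0,0,0]

```text
t: 17.0
tcp_pos: [0.5444, -0.1486, 0.0785]
orientation: [3.141, -0.0, 1.579]
contact_force: [-2.7, 0.3, 1.9]
gripper_width: 0.296
```

It's in contact with the board. I'm releasing and rising.

Emit:
jog_arm:
  rows: [0,0,0,0,0,0,0,0,0,0,0,0,0,0,0,0]
  claw: 6

```text
t: 17.5
tcp_pos: [0.5444, -0.1485, 0.0779]
orientation: [3.141, 0.0, 1.579]
contact_force: [0.5, 0.4, 0.0]
gripper_width: 0.703
```

Emit:
jog_arm:
  rows: [0,0,-2,0,0,0,-5,0,0,0,-5,0,0,0,-5,0,0,0,-3,0,0,0,0,0,0,0,0,0]

```text
t: 18.38
tcp_pos: [0.5436, -0.1482, 0.2768]
orientation: [-3.14, -0.001, 1.579]
contact_force: [1.0, 0.1, -0.3]
gripper_width: 0.702
```

Run:
```python
from h import *
s=st(); p=robot.read_camera('wrist'); save(p,'w7'); T=wT(s,p);P=cloud(p,T);np.save('w7.npy',P)
b=robot.read_camera('scene');save(b,'s7')
R=(slice(140,320),slice(280,360));g=P[R].reshape(-1,3)
m=(g[:,2]>.08)&(g[:,2]<.13);q=g[m]
print('zmax',q[:,2].max())
for x in np.arange(.47,.68,.006):
    t=q[abs(q[:,0]-x)<.003]
    if len(t)>2: print(round(x,3),t[:,1].min().round(4),t[:,1].max().round(4),t[:,2].max().round(4),len(t))
c1=cv2.resize(p['frame'][140:320,260:380,::-1],(400,600),interpolation=2)
c2=cv2.resize(b['frame'][140:240,240:340,::-1],(400,400),interpolation=2)
c2=np.vstack([c2,np.zeros((200,400,3),'u1')])
cv2.imwrite('pics/c7.png',np.hstack([c1,c2]))
for t in ['lever_tip']:
    for r in robot.find_in(b,t)[:2]: print(t,round(r['conf'],2),w(b,r['at']).round(4))
```

```text
t 18.38 tcp [ 0.5436 -0.1482  0.2768] ori [-3.1399e+00 -5.0000e-04  1.5791e+00] F [ 1.   0.1 -0.3] M [-0.03  0.05  0.01] w 0.702
zmax 0.11524816169081109
0.482 -0.1568 -0.1407 0.0961 17
0.488 -0.1605 -0.1369 0.1092 175
0.494 -0.1595 -0.1368 0.1095 170
0.5 -0.1595 -0.1367 0.1095 162
0.506 -0.1595 -0.1365 0.1092 161
0.512 -0.1595 -0.1364 0.109 161
0.518 -0.1596 -0.1363 0.1092 155
0.524 -0.1612 -0.1354 0.115 203
0.53 -0.1611 -0.1356 0.1147 184
0.536 -0.1611 -0.1355 0.1146 172
0.542 -0.1612 -0.1354 0.1152 170
0.548 -0.1612 -0.1352 0.1149 169
0.554 -0.1602 -0.1351 0.1145 161
0.56 -0.1602 -0.1351 0.1148 156
0.566 -0.1602 -0.136 0.1141 91
0.572 -0.1598 -0.1363 0.1088 131
0.578 -0.1598 -0.1363 0.1091 134
0.584 -0.1598 -0.1361 0.1095 132
0.59 -0.1599 -0.136 0.1099 131
0.596 -0.1599 -0.1359 0.1094 130
0.602 -0.1587 -0.1369 0.1092 117
0.608 -0.1587 -0.1368 0.109 90
0.614 -0.1514 -0.144 0.1015 24
0.62 -0.1514 -0.144 0.1011 40
0.626 -0.1546 -0.1407 0.1042 58
0.632 -0.1557 -0.1406 0.1054 77
lever_tip 0.68 [0.543  0.0998 0.1399]
```

View pics/c7.png

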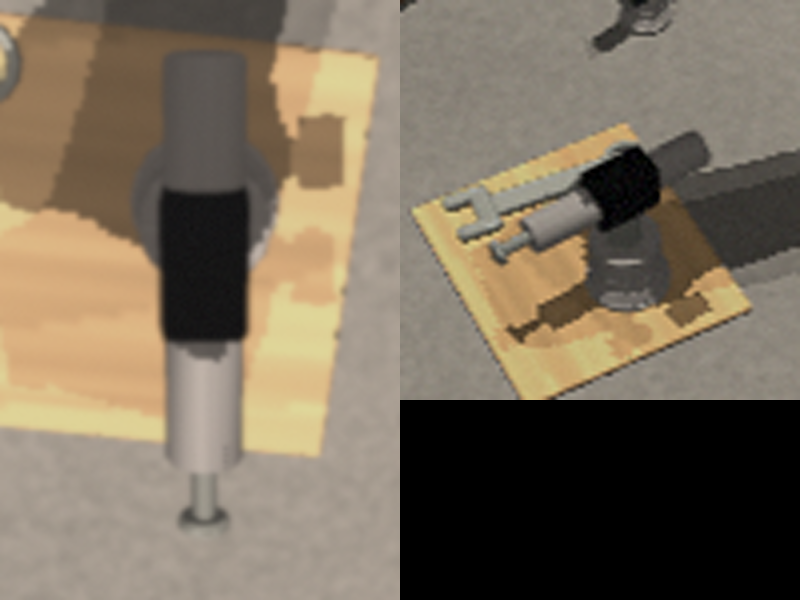

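There is no ring on the bare rod (crop 203,495), and the rod is out by about 18-20 mm. The ring is still inside, so the lever goes towards the robot. The gauge stands upright near x = 0.545, y = -0.148. I'm going behind the lever ball with the fingers shut.

Emit:
jog_arm:
  rows: [2.5,0.4,0,0,4.5,0.7,0,0,4.5,0.7,0,0,4.5,0.7,0,0,4.5,0.7,0,0,3,0.4,0,-0.06,1.44,0.24,0,-0.067,0,0,0,0,0,0,0,0]
  claw: 0

```text
t: 19.65
tcp_pos: [0.5797, 0.0997, 0.2776]
orientation: [-3.141, 0.001, 1.704]
contact_force: [-0.3, -0.8, -0.4]
gripper_width: 0.001
```

Run:
```python
from h import *
s=st(); p=robot.read_camera('wrist'); save(p,'w8'); T=wT(s,p);P=cloud(p,T)
for t in ['lever_tip','station']:
    for r in robot.find_in(p,t)[:2]: print(t,round(r['conf'],2),(T@np.append(r['at'],1))[:3].round(4),pix(p,r['at']).round())
g=P.reshape(-1,3);m=(abs(g[:,0]-.535)<.03)&(abs(g[:,1]-.097)<.03)&(g[:,2]>.12)&(g[:,2]<.16);q=g[m];print(len(q),q.min(0),q.max(0))
m=(abs(g[:,0]-.54)<.06)&(abs(g[:,1]-.097)<.05)&(g[:,2]>.035)&(g[:,2]<.045);q=g[m];print('blk',len(q),q.min(0),q.max(0),q.mean(0))
```

```text
t 19.65 tcp [0.5797 0.0997 0.2776] ori [-3.1409e+00  9.0000e-04  1.7037e+00] F [-0.3 -0.8 -0.4] M [-0.03 -0.05 -0.03] w 0.001
lever_tip 0.92 [0.5337 0.0964 0.1451] [324. 174.]
lever_tip 0.55 [0.4338 0.0079 0.0197] [254.  56.]
station 0.84 [0.5275 0.1831 0.0138] [396. 166.]
station 0.44 [ 0.5461 -0.1377  0.1058] [ 67. 148.]
752 [0.52434483 0.08322227 0.13470267] [0.54973355 0.10853815 0.15101517]
blk 2539 [0.48334174 0.06835712 0.03501013] [0.59996927 0.1468504  0.04482905] [0.54116347 0.09694026 0.03927769]
```

View pics/w8.png

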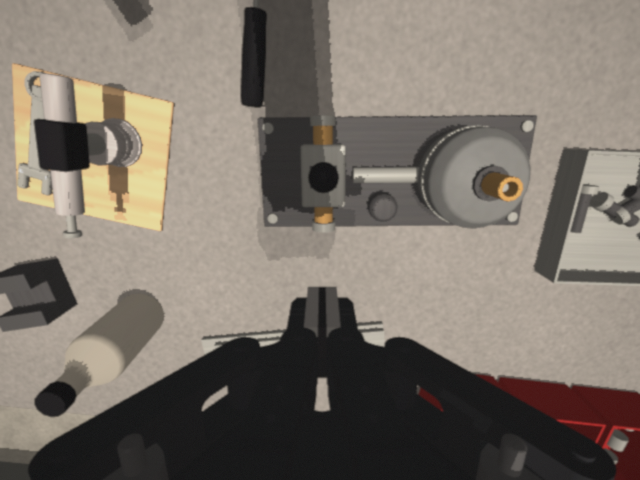

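The ball is at (323,177), in line with the shut fingers. The plate edges are now parallel to the image, so the yaw is right. I'll descend behind it and push.

Emit:
jog_arm:
  rows: [0,0,4,0,0,0,5,0,0,0,4,0,0,0,2,0,0,0,1,0,0,0,0,0,0,0,0,0]

```text
t: 20.68
tcp_pos: [0.5806, 0.1014, 0.1191]
orientation: [3.139, -0.0, 1.706]
contact_force: [-0.6, -0.2, 0.9]
gripper_width: 0.001
```

Emit:
jog_arm:
  rows: [0,-0.8,0,0,0,-0.8,0,0,0,-0.8,0,0,0,-0.8,0,0,0,-0.8,0,0,0,-0.6,0,0,0,-0.6,0,0,0,0,0,0]

```text
t: 21.68
tcp_pos: [0.5276, 0.0943, 0.1179]
orientation: [-3.141, -0.0, 1.706]
contact_force: [0.6, -0.2, -0.1]
gripper_width: 0.001
```

Emit:
jog_arm:
  rows: [0,-0.5,0,0,0,-0.4,0,0,0,0,0,0]

```text
t: 22.05
tcp_pos: [0.5188, 0.0931, 0.1178]
orientation: [-3.141, -0.0, 1.706]
contact_force: [0.9, -0.6, -0.0]
gripper_width: 0.004
```

Emit:
jog_arm:
  rows: [0,-0.3,0,0,0,-0.3,0,0,0,0,0,0]

```text
t: 22.42
tcp_pos: [0.5158, 0.0928, 0.1187]
orientation: [3.136, -0.0, 1.706]
contact_force: [5.3, 0.8, -2.6]
gripper_width: 0.004
```

Emit:
jog_arm:
  rows: [0,-0.2,0,0,0,0,0,0]

```text
t: 22.68
tcp_pos: [0.5156, 0.0928, 0.1192]
orientation: [3.132, -0.0, 1.706]
contact_force: [8.4, 1.0, -2.0]
gripper_width: -0.003
```

Run:
```python
from h import *
s=st(); p=robot.read_camera('wrist'); save(p,'w9'); T=wT(s,p);P=cloud(p,T)
for r in robot.find_in(p,'lever_tip')[:2]: print(round(r['conf'],2),(T@np.append(r['at'],1))[:3].round(4),pix(p,r['at']).round())
```

```text
t 22.68 tcp [0.5156 0.0928 0.1192] ori [ 3.1317e+00 -5.0000e-04  1.7061e+00] F [ 8.4  1.  -2. ] M [ 0.3  -1.77  0.04] w -0.003
0.61 [0.4882 0.0903 0.1269] [322. 256.]
```

View pics/w9.png

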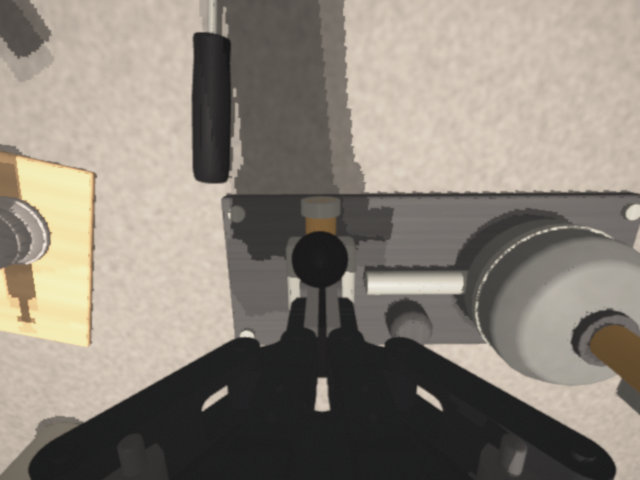

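The lever hit its stop. The force rose to 8 N and the ball is at x 0.488, z about 0.12, as predicted for angle 0. I'll back off, rise and check everything.

Emit:
jog_arm:
  rows: [0,1,0,0,0,2,0,0,0,2,0,0,0,0,-5,0,0,0,-6,0,0,0,-6,0,0,0,0,0,0,0,0,0]

```text
t: 23.78
tcp_pos: [0.5601, 0.0987, 0.2872]
orientation: [-3.139, -0.0, 1.706]
contact_force: [-0.5, -0.2, -0.4]
gripper_width: -0.001
```

Run:
```python
from h import *
s=st(); p=robot.read_camera('wrist'); save(p,'w10'); T=wT(s,p);P=cloud(p,T)
for r in robot.find_in(p,'lever_tip')[:1]: print('lever',round(r['conf'],2),(T@np.append(r['at'],1))[:3].round(4))
for n in ['scene','top']:
    b=robot.read_camera(n);save(b,n+'10')
    for t in ['lever_tip','gauge','dust_cap','spanner']:
        for r in robot.find_in(b,t)[:3]: print(n,t,round(r['conf'],2),w(b,r['at']).round(3))
a=cv2.imread('pics/scene10.png')[120:360,220:460]
cv2.imwrite('pics/c10.png',np.hstack([cv2.resize(a,(480,480),interpolation=2),cv2.resize(cv2.imread('pics/w10.png'),(320,480))]))
```

```text
t 23.77 tcp [0.5601 0.0987 0.2872] ori [-3.1395e+00 -1.0000e-04  1.7061e+00] F [-0.5 -0.2 -0.4] M [-0.03 -0.01 -0.04] w -0.001
lever 0.8 [0.4963 0.0895 0.1256]
scene lever_tip 0.79 [0.508 0.091 0.107]
scene gauge 0.94 [ 0.415 -0.336  0.061]
scene gauge 0.79 [ 0.553 -0.141  0.095]
scene dust_cap 0.54 [0.579 0.179 0.042]
scene spanner 0.51 [ 0.578 -0.241  0.018]
top gauge 0.84 [ 0.402 -0.338  0.07 ]
top gauge 0.63 [ 0.34  -0.159  0.14 ]
top gauge 0.57 [ 0.543 -0.144  0.104]
top spanner 0.83 [ 0.55  -0.241  0.01 ]
```

View pics/c10.png

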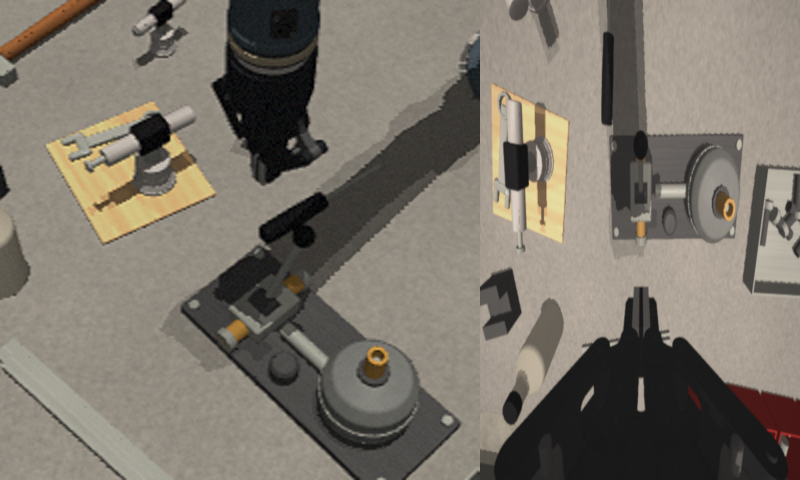

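The lever leans over towards the robot, the gauge stands upright on the board with its rod out and no ring showing, and the other things look undisturbed.

```bash
python3 -c "
from cell import robot
print(robot.sign_off())"
```

```text
the job is handed in; nothing more can be done
None
```

The job is done and handed in at about 24 s. I pressed the gauge home on the stem, stood it back on the board with its rod out, and threw the lever towards the robot.

- **Gauge on the stem:** I took the middle-sized gauge and lowered it in small steps. It stopped hard at the height I had predicted, with about 17 N of contact, far below the 70 N limit. The rod came out.
- **Reading:** The rod stands out about 18–20 mm, and the pictures show bare steel between barrel and button with no black ring. That is close to the 20 mm at which the ring begins to show. I read the ring as still inside, and the task also accepts this lever side at the mouth.
- **Lever:** I pushed it with shut fingers until the force rose to 8 N at the stop. The wrist camera then found the ball at x 0.488 m, matching the thrown-over position. After I backed off, it read x 0.496 m, still thrown over.
- **Last checks:** The gauge stands upright at its old place on the board, near x 0.545, y −0.148 m, the dust cap and spanner measured unmoved, and nothing else looks disturbed. The arm is clear of everything.
- **Disagreements:** The scene camera read a few mm to 1 cm off the top and wrist cameras. It put the lever ball at 0.508 m against the wrist's 0.496 m, so I relied on the wrist camera.

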